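# Coast check of a carving turntable

### The arm

A 7-joint arm with a two-finger parallel gripper is mounted at the origin on the work surface. World frame = base frame: x ahead of the robot, y to its left, z up, the work surface at z = 0. Lengths are in mm, angles in rad, forces in N, time in s.
With the tool pointing down it reaches from about 425 to 875 mm from the base axis. Payload 4.7 kg.
Tool frame: the origin (TCP) lies midway between the tips of the shut fingers; the grasp point (between the pads) lies 19 mm behind it (manip.grip_depth is the distance from the TCP to the grasp point, in mm); z points along the fingers, y is the line along which they close (so a half turn about z gives the same grasp; the last joint's range is limited). The gripper opens to 85 mm and grips with 20 to 120 N. Pads are 22 mm wide; open, the fingers measure 114 mm over their backs; the gripper's body (76 mm by 85 mm) begins 54 mm behind the grasp point. The pads swing forward as they close: fully open they stand 13 mm farther back than shut.
Start: joints at [-1.202, 0.321, -0.07, 1.45, 0.023, 1.371, -0.057], TCP at [225.839, 609.526, 231.349] pointing down, gripper open.
Joint ranges: [-2.86, 2.86], [-0.3, 2.09], [-1.38, 1.24], [0.06, 2.45], [-1.56, 4.7], [0.09, 2.05], [-2.69, 2.69]. Speed limits (rad/s): [2.57, 2.57, 3.14, 3.14, 3.14, 3.14, 3.14].

### API

Orientations are given as a unit quaternion [w, x, y, z].
In Python, from rig import manip gives the robot as it stands.
- The arm moves only by the shell command python3 -m creep 'ROWS' [FORCE]. ROWS is JSON, a list of rows, each an object with "angular": the turn, a rotation vector about the tool's x, y, z in units of 120 degrees (1.0 is 120 degrees), a list of three; "translation": the shift along the tool's x, y, z in units of 0.4 m (1.0 is 0.4 m), a list of three; "claw": the opening, from 0 (shut) to 1 (fully open). In form: [{"angular": [wx, wy, wz], "translation": [x, y, z], "claw": claw}, ...]. A call has 1 to 12 rows; each row shifts and turns the commanded pose from where the row before left it, along the tool's axes as they then stand; what a row does not reach is not made up. A row lasts 1/8 s, in which the tool goes at most 62.5 mm and 10.7 degrees, less where a joint would pass 70% of its speed; a pose out of reach is approached as far as the arm can. A call with a number of a shift or a turn outside -1 to 1 is refused whole. A call with a gripper value outside its range is refused whole. The fingers move at their own pace and stop on an object; FORCE is the grip in N (left out, the last holds). Time passes only in rows, so rows that do not move let the fingers close. It gives the time, the measured TCP pose, the force, the opening and the grip force at its end, in the units of the state.
- manip.sense(): the state, without advancing time (a new reading comes with each control period).
- manip.read_camera(name): name is "scene" or "top" or "wrist"; returns the picture (420x560x3 uint8, red, green, blue); there is no depth.
- manip.camera_params(name): a dict with "vfov" (degrees; the focal length in pixels is half the picture's height over the tangent of half this angle, whatever the lens; pixels are square), "cx", "cy" (the principal point, pixels), "world_from_camera" (4x4, takes a point from camera to world coordinates); the wrist camera has in their place "tool_from_camera" (4x4, takes a point from camera to tool coordinates, whose origin is the TCP and whose axes are the flange's). Camera axes: x right, y down, z forward; pixel columns grow to the right and rows downward; lengths in mm; the calibration is good to about 2 mm. A picture is of the moment at which its call begins: read the wrist's pose just before it. camera_params takes no time and is no camera call.
- manip.sign_off(): hands the job in; it is judged then, once.
The state is a dict: "time_s": time; "joints": joint angles; "joint_vel": joint speeds; "joint_torque": joint torques, N m; "tool_pos": TCP position; "orientation": TCP orientation; "force": force on the tool from outside, world axes, zero at the start; "ft_torque": the same for the moment, N m; "gripper_width": finger opening in mm; "grasp_force": force on a finger pad.
Only numpy, scipy, OpenCV 4.12 (cv2) and the standard library are available. Lean on these libraries where they do the work, as an engineer would, in place of code of your own. Each camera call takes 0.05 s, during which the arm holds its last target. There are 200 camera calls.

### The job

Check that the carving turntable's bearing runs freely: push the wheel round by its red handle, either way, to about one turn in six seconds (slower than one turn in four), then let it coast and keep your open fingers around the moving red grip, centred on it and following it without touching the wheel, for six seconds on end. Then close gently on the grip without jerking the wheel, bring the wheel to a stop, let go and leave it standing still, with everything else on the bench left where it was.

Things in the scene. Friction and masses are not known exactly. Their poses are not given: they have to be found in the camera images.
- stand: fixed steel stand of the carving turntable on the table; origin at the centre of its foot on the table surface, directly below the wheel's vertical axis. Foot 190 mm across
- wheel (a joint): angle of the turntable wheel about its vertical axis, rad, positive counter-clockwise from above, any number of turns. Nominal mass 2.4 kg (varies about 30 %), moment of inertia about 0.020 kg m2, bearing drag 0.0006 N m constant plus 0.0015 N m per rad/s: once let go it slows with a time constant of about 6 to 13 s. 0.3 N on the handle gets it going
- handle (a point): centre of the red grip of the wheel's handle: an upright cylinder 30 mm across and 40 mm tall, spanning 118 to 158 mm above the table (this point is at 138 mm) on a 14 mm steel pin, 100 mm from the wheel's axis; it moves round with the wheel. It does not turn on its pin. This is what is pushed, followed and caught
- hub (a point): point on the wheel's axis at the height of the disc's top face, 88 mm above the table. The wheel is a green disc 260 mm across and 18 mm thick; a carved wooden roundel 110 mm across is screwed onto its middle, its top 108 mm above the table
- strip (a point): middle of a white strip, 50 x 16 mm, flat on the disc 98 mm from the axis, straight across the axis from the handle: it shows the wheel's angle from above while the hand hides the handle
- mallet: dark turned carver's mallet standing on its head, 82 mm across, 204 mm tall; origin at the centre of its underside; a bystander to be left alone
- flask: steel vacuum flask, 68 mm across, 190 mm tall; origin at the centre of its underside; a bystander to be left alone
- cup: orange cup, 80 mm across, 100 mm tall; origin at the centre of its underside; a bystander to be left alone
- figure: small turned wooden figure on a round foot, 60 mm across, 145 mm tall; origin at the centre of its underside; a bystander to be left alone
- blank: plain light wooden block lying flat, 60 x 220 x 50 mm; origin at the centre of its underside; a bystander to be left alone
- gouge: carving gouge with a wooden handle lying on the table, 220 mm long; origin on the table side near its middle; a bystander to be left alone

How it is judged (in metres and radians):
On the way, in this order (a step that is already met when the one before it is completed fails the run):
1. the wheel is set turning by its handle, at more than 0.6 rad/s ((velocity of joint wheel above 0.6 rad/s or velocity of joint wheel below -0.6 rad/s) and contact force between the fingers and wheel above 0.005 N).
2. for 6 s on end, while the wheel coasts untouched at 0.2 to 1.57 rad/s, the point between the fingers stays within 25 mm (seen from above) and 35 mm (in space) of the centre of the red grip (horizontal distance between the grasp point and handle below 0.025 m and distance between the grasp point and handle below 0.035 m and contact force between each of the fingers, the arm and wheel below 0.005 N and (velocity of joint wheel above 0.2 rad/s or velocity of joint wheel below -0.2 rad/s) and velocity of joint wheel between -1.57 and 1.57 rad/s), for 6 s.
3. the fingers take hold of the handle and the wheel is stopped (below 0.05 rad/s, more than 2 N on the wheel) (velocity of joint wheel between -0.05 and 0.05 rad/s and contact force between the fingers and wheel above 2 N), for 0.3 s.
At the end, for the whole second after the job is handed in: the wheel, let go, stands still (below 0.03 rad/s) with the hand off it (velocity of joint wheel between -0.03 and 0.03 rad/s and contact force between each of the fingers, the arm and wheel below 0.005 N); the robot touches nothing.
It fails at once if the wheel is spun hard or jerked by a rough catch (faster than 2.6 rad/s) (velocity of joint wheel above 2.6 rad/s or velocity of joint wheel below -2.6 rad/s).
It fails at once if a bystander on the bench is shifted by more than 25 mm (distance of any of mallet, flask, cup, figure, blank, gouge from where it was at the start of the episode above 0.025 m).
It also fails if it takes over 54 s, if anything falls off the work surface, if the arm or the gripper's body presses on something with over 40 N, if the wrist force passes 120 N, or if a joint passes its speed limit or range.

## Working session

There is one attempt and no reset: what is moved stays moved. The work goes in short steps, Python scripts to look and compute and a shell command to move; the robot and the scene stay as the last step left them, time stands still between calls to the robot, and variables do not carry over. Pictures are saved under pics/ and viewed, at most 10 in all, crops included, and the job is handed in when it is done.

```bash
ls; mkdir -p pics; python3 - <<'E'
from rig import manip
import cv2,numpy as np
for n in("scene","top"):
    im=manip.read_camera(n); cv2.imwrite(f"pics/{n}0.png",im[:,:,::-1])
    p=manip.camera_params(n); print(n,p['vfov'],p['cx'],p['cy'],np.round(p['world_from_camera'],3).tolist())
s=manip.sense(); print(s, manip.grip_depth)
p=manip.camera_params("wrist"); print(p)
E
```

```text
pics
scene 45.491784540630505 273.51215934785546 214.14196515040848 [[-0.809, 0.505, -0.302, 968.707], [0.588, 0.692, -0.419, 535.3], [-0.003, -0.517, -0.856, 1259.987], [0.0, 0.0, 0.0, 1.0]]
top 46.266930045229586 293.2440773821053 205.82557329662183 [[-0.027, -0.983, 0.182, 278.333], [-0.999, 0.031, 0.016, -49.335], [-0.022, -0.182, -0.983, 1686.899], [0.0, 0.0, 0.0, 1.0]]
{'time_s': 0.1, 'joints': array([-1.20190164,  0.32175672, -0.07008797,  1.45156785,  0.02259231,
        1.37079387, -0.0569133 ]), 'joint_vel': array([-5.86549247e-05, -1.82435754e-03, -2.15757865e-03, -5.90883083e-04,
       -1.84993584e-03,  1.01945901e-04,  8.63222266e-04]), 'joint_torque': array([-3.78430077e-04, -4.94875002e+01, -3.84121751e-01, -3.15211093e+01,
        1.31579203e-02,  7.41488911e-03,  5.86796276e-06]), 'tool_pos': array([225.68007249, 609.04557317, 230.32034542]), 'orientation': array([-1.11340777e-04,  1.76460209e-01,  9.84307390e-01, -8.62304421e-04]), 'force': array([-0.57744681,  0.03446829,  0.6375083 ]), 'ft_torque': array([ 0.02750321, -0.03059506,  0.03863188]), 'grasp_force': 0.0, 'gripper_width': 85.25328634598391} 18.700000000000003
{'vfov': 60.266127339042356, 'cx': 281.4395596206589, 'cy': 200.44686198482134, 'tool_from_camera': array([[ 3.08668496e-04, -9.47916631e-01, -3.18518391e-01,
         8.21360849e+01],
       [ 9.99999950e-01,  3.13453221e-04,  3.62332590e-05,
         1.81106786e+00],
       [ 6.54945066e-05, -3.18518386e-01,  9.47916681e-01,
        -1.43788697e+02],
       [ 0.00000000e+00,  0.00000000e+00,  0.00000000e+00,
         1.00000000e+00]])}
```

View pics/scene0.png

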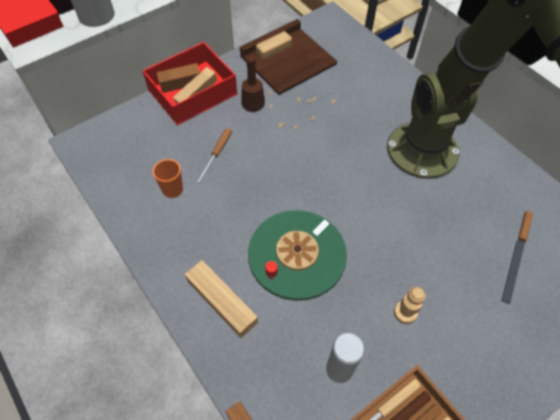

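View pics/top0.png

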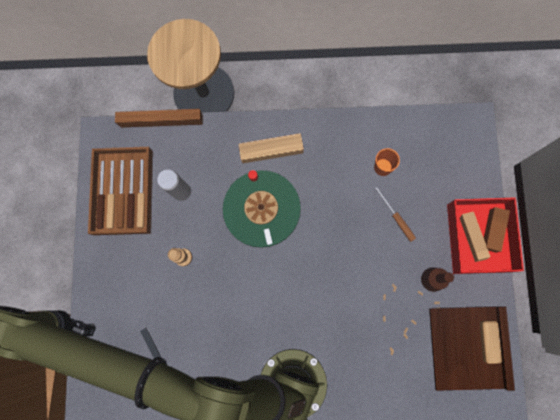

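The scene view shows the handle at (271,268), hub (297,249) and strip (320,228). The top view shows the handle at (253,175), hub (261,207) and strip (268,237). The flask, figure and blank all stand outside the wheel.

```bash
cat > h.py <<'E'
import numpy as np,cv2
from rig import manip
def ray(cam,uv,P=None):
    P=P or manip.camera_params(cam)
    f=210/np.tan(np.radians(P['vfov'])/2); T=P['world_from_camera']
    d=T[:3,:3]@np.array([(uv[0]-P['cx'])/f,(uv[1]-P['cy'])/f,1]); return T[:3,3],d/np.linalg.norm(d)
def plane(cam,uv,z):
    o,d=ray(cam,uv); return o+d*(z-o[2])/d[2]
def tri(a,ua,b,ub):
    o1,d1=ray(a,ua);o2,d2=ray(b,ub)
    s=np.linalg.lstsq(np.c_[d1,-d2],o2-o1,rcond=None)[0]
    p,q=o1+s[0]*d1,o2+s[1]*d2; return (p+q)/2,np.linalg.norm(p-q)
def blobs(im,kind,box=None,minA=8):
    h=cv2.cvtColor(im,cv2.COLOR_RGB2HSV); H,S,V=[h[:,:,i].astype(int) for i in range(3)]
    m={'red':((H<6)|(H>174))&(S>180)&(V>90),'white':(S<40)&(V>190),'green':(H>60)&(H<95)&(S>90)}[kind].astype(np.uint8)
    if box: k=np.zeros_like(m);k[box[1]:box[3],box[0]:box[2]]=1;m*=k
    n,l,s,c=cv2.connectedComponentsWithStats(m)
    return sorted([(int(s[i,4]),c[i].round(2).tolist(),s[i,:4].tolist()) for i in range(1,n) if s[i,4]>=minA],reverse=True)
BOX={'top':(210,155,312,260),'scene':(235,195,360,305)}
E
python3 - <<'E'
from h import *
I={n:cv2.imread(f"pics/{n}0.png")[:,:,::-1].copy() for n in("scene","top")}
B={}
for n in I:
    for k in('red','white','green'):
        b=blobs(I[n],k,BOX[n]); print(n,k,b[:3]); B[n,k]=b[0][1]
    h=cv2.cvtColor(I[n],cv2.COLOR_RGB2HSV)
    m=((h[:,:,0]>60)&(h[:,:,0]<95)&(h[:,:,1]>90)).astype(np.uint8)
    c=max(cv2.findContours(m,0,1)[0],key=cv2.contourArea); e=cv2.fitEllipse(cv2.convexHull(c)); print(e); B[n,'disc']=e[0]
for k in('red','white','disc'): print(k,tri('top',B['top',k],'scene',B['scene',k]))
for n in I: print(n,plane(n,B[n,'red'],145),plane(n,B[n,'white'],88),plane(n,B[n,'disc'],88))
print('flask',tri('top',(168,180),'scene',(348,347)))
for n,u,z in(('fig',(176,254),120),('mallet',(440,279),150),('cup',(387,160),95),('blank',(271,147),50)): print(n,plane('top',u,z))
E
```

```text
scene red [(104, [270.92, 267.64], [266, 262, 11, 13])]
scene white [(107, [320.63, 227.29], [313, 220, 16, 15])]
scene green [(4675, [297.41, 256.41], [249, 211, 97, 88])]
((296.8434753417969, 254.65003967285156), (86.96943664550781, 96.61300659179688), 96.27935791015625)
top red [(50, [252.42, 174.88], [249, 171, 8, 9])]
top white [(71, [267.7, 236.15], [265, 229, 7, 15])]
top green [(2633, [261.06, 210.94], [224, 172, 76, 75])]
((261.13519287109375, 208.63026428222656), (74.38045501708984, 75.77906799316406), 75.09083557128906)
red (array([670.4107315 , 106.57469088, 141.39660693]), np.float64(2.5877274133764225))
white (array([476.18821674,  65.38009831,  81.73516528]), np.float64(4.07425992962128))
disc (array([572.16374715,  86.71390114,  64.3207117 ]), np.float64(3.336593219905081))
scene [670.53408158 108.94646727 145.        ] [477.50828698  69.43544014  88.        ] [578.9642996   96.85374762  88.        ]
top [670.40130385 105.2810298  145.        ] [476.74692117  63.39959268  88.        ] [568.98350708  83.50986501  88.        ]
flask (array([654.42458261, 372.26302307, 174.03488621]), np.float64(2.164495835024911))
fig [424.13962802 355.99467692 120.        ]
mallet [ 320.63518632 -469.01998837  150.        ]
cup [ 719.47963654 -340.24959508   95.        ]
blank [791.93297259  49.06152564  50.        ]
```

```bash
python3 -m creep '[{"angular":[0,0,-0.0845],"translation":[0,0,-0.02],"claw":1},{"angular":[0,0,-0.0845],"translation":[0,0,-0.02],"claw":1},{"angular":[0,0,0],"translation":[-0.1,-0.113,0],"claw":1},{"angular":[0,0,0],"translation":[-0.1,-0.113,0],"claw":1},{"angular":[0,0,0],"translation":[-0.1,-0.113,0],"claw":1},{"angular":[0,0,0],"translation":[-0.1,-0.113,0],"claw":1},{"angular":[0,0,0],"translation":[-0.1,-0.113,0],"claw":1},{"angular":[0,0,0],"translation":[-0.1,-0.113,0],"claw":1},{"angular":[0,0,0],"translation":[-0.1,-0.113,0],"claw":1},{"angular":[0,0,0],"translation":[-0.1,-0.113,0],"claw":1},{"angular":[0,0,0],"translation":[-0.1,-0.113,0],"claw":1},{"angular":[0,0,0],"translation":[-0.1,-0.113,0],"claw":1}]'
python3 - <<'E'
from h import *
s=manip.sense(); print(s['time_s'],s['tool_pos'],s['orientation'],s['joints'].round(2))
im=manip.read_camera('wrist'); cv2.imwrite('pics/w1.png',im[:,:,::-1])
from scipy.spatial.transform import Rotation as R
q=s['orientation'];M=R.from_quat([q[1],q[2],q[3],q[0]]).as_matrix()
print(M.round(3)); b=blobs(im,'red'); print(b[:3])
E
```

```text
time_s: 1.6
tool_pos: [626.3, 155.8, 247.0]
orientation: [-0.0, 0.0, 1.0, 0.0]
force: [1.3, 0.4, -0.6]
gripper_width: 85.4
grasp_force: 0.0
1.6 [626.27556828 155.78776803 246.97060515] [-2.19600118e-04  2.19598748e-04  9.99999950e-01  6.70509815e-05] [-0.49  0.31  0.26  1.45 -0.08  1.4   1.34]
[[-1.  0. -0.]
 [ 0.  1.  0.]
 [ 0.  0. -1.]]
[(1136, [216.95, 251.91], [195, 226, 42, 54])]
```

View pics/w1.png

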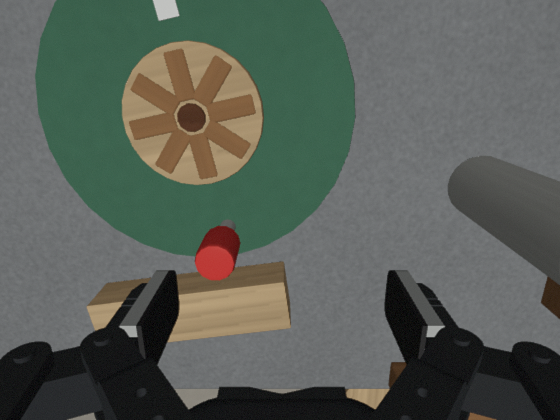

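The wrist view shows the red grip's top face at about (216,262), the roundel centre at (192,117) and the strip at (165,8). The fingers are not yet over the grip, and the flask is well off to the right.

```bash
cat >> h.py <<'E'
from scipy.spatial.transform import Rotation as R
def wcam(s):
    q=s['orientation'];T=np.eye(4);T[:3,:3]=R.from_quat([q[1],q[2],q[3],q[0]]).as_matrix();T[:3,3]=s['tool_pos']
    P=manip.camera_params('wrist'); return dict(P,world_from_camera=T@P['tool_from_camera'])
def wplane(s,uv,z):
    o,d=ray(0,uv,wcam(s)); return o+d*(z-o[2])/d[2]
def redtop(im):
    h=cv2.cvtColor(im,cv2.COLOR_RGB2HSV).astype(int); m=((h[:,:,0]<6)|(h[:,:,0]>174))&(h[:,:,1]>150)&(h[:,:,2]>60)
    if m.sum()<20: return None
    v=h[:,:,2][m]; t,_=cv2.threshold(v.astype(np.uint8),0,255,cv2.THRESH_OTSU)
    k=(m&(h[:,:,2]>t)).astype(np.uint8); n,l,st,c=cv2.connectedComponentsWithStats(k)
    i=1+np.argmax(st[1:,4]); cc=cv2.findContours((l==i).astype(np.uint8),0,1)[0][0]
    return np.array(cv2.fitEllipse(cc)[0]),st[i],t
E
python3 - <<'E'
from h import *
s=manip.sense(); im=cv2.imread('pics/w1.png')[:,:,::-1].copy()
c,st,t=redtop(im); print(c,st,t); H=wplane(s,c,158);print('grip',H)
h=cv2.cvtColor(im,cv2.COLOR_RGB2HSV); m=((h[:,:,0]>8)&(h[:,:,0]<25)).astype(np.uint8); m[:30]=0; m[200:]=0; m[:,:110]=0;m[:,280:]=0
m=cv2.morphologyEx(m,cv2.MORPH_OPEN,np.ones((5,5)))
e=cv2.fitEllipse(cv2.convexHull(max(cv2.findContours(m,0,1)[0],key=cv2.contourArea))); print(e); hub=wplane(s,e[0],105); print('hub',hub, 'hole',wplane(s,(192,117),108))
w=blobs(im,'white',(120,0,200,30)); print(w[:2],wplane(s,w[0][1],88) if w else 0)
print(np.linalg.norm((H-hub)[:2]),np.arctan2(*(H-hub)[1::-1]))
# height of the grip from wrist ray and top-camera ray
o1,d1=ray(0,c,wcam(s));o2,d2=ray('top',(252.42,174.88));a=np.linalg.lstsq(np.c_[d1,-d2],o2-o1,rcond=None)[0];print('tri',o1+a[0]*d1,o2+a[1]*d2)
E
```

```text
[214.00222778 262.55209351] [ 195  246   39   34 1043] 142.0
grip [674.99663098  96.99129886 158.        ]
((192.26266479492188, 112.21280670166016), (137.00799560546875, 147.56378173828125), 141.01731872558594)
hub [573.84236285  77.71427112 105.        ] hole [577.14954053  77.93578335 108.        ]
[(370, [165.5, 8.48], [154, 0, 25, 20])] [499.42203545  60.31326202  88.        ]
102.97470446278321 0.18831259042948362
tri [661.93074179 102.37973171 182.11469744] [661.04153913 101.58990891 181.80939333]
```

```bash
python3 - <<'E'
from h import *
s=manip.sense(); print(s['time_s'],s['tool_pos'],abs(s['joint_vel']).max()); im=manip.read_camera('wrist')
c,st,t=redtop(im); print(c,st,t); H=wplane(s,c,158);print('grip',H)
h=cv2.cvtColor(im,cv2.COLOR_RGB2HSV); m=((h[:,:,0]>8)&(h[:,:,0]<25)).astype(np.uint8); m[:10]=0; m[200:]=0; m[:,:110]=0;m[:,300:]=0
m=cv2.morphologyEx(m,cv2.MORPH_OPEN,np.ones((5,5)))
e=cv2.fitEllipse(cv2.convexHull(max(cv2.findContours(m,0,1)[0],key=cv2.contourArea))); print(e); hub=wplane(s,e[0],107); print('hub',hub)
print(np.linalg.norm((H-hub)[:2]),np.arctan2(*(H-hub)[1::-1]))
o1,d1=ray(0,c,wcam(s))
for n,u in(('top',(252.42,174.)),('scene',(270.9,266))):
    o2,d2=ray(n,u);a=np.linalg.lstsq(np.c_[d1,-d2],o2-o1,rcond=None)[0];print('tri',n,o1+a[0]*d1,o2+a[1]*d2)
E
```

```text
1.65 [631.30072929 144.96863715 246.51227242] 0.1512259194814526
[230.24563599 256.57189941] [ 211  240   39   35 1056] 142.0
grip [670.27916015 108.98610566 158.        ]
((206.14076232910156, 105.67292785644531), (138.21347045898438, 148.40432739257812), 146.16259765625)
hub [568.94003354  89.22145511 107.        ]
103.24853507154032 0.192616747898022
tri top [675.09851424 107.39889615 148.75888106] [672.59540107 104.95719334 147.87285256]
tri scene [671.19314352 108.68509372 156.24743547] [670.95160545 109.57872696 155.96798438]
```

```bash
python3 -m creep '[{"angular":[0,0,0],"translation":[-0.04,-0.045,0.03],"claw":1},{"angular":[0,0,0],"translation":[-0.04,-0.045,0.03],"claw":1},{"angular":[0,0,0],"translation":[-0.03,-0.035,0.04],"claw":1},{"angular":[0,0,0],"translation":[0,0,0],"claw":1},{"angular":[0,0,0],"translation":[0,0,0],"claw":1},{"angular":[0,0,0],"translation":[0,0,0],"claw":1}]'
python3 - <<'E'
from h import *
s=manip.sense(); print(s['time_s'],s['tool_pos'],abs(s['joint_vel']).max()); im=manip.read_camera('wrist'); cv2.imwrite('pics/w2.png',im[:,:,::-1])
c,st,t=redtop(im); print(c,st,t); H=wplane(s,c,158);print('grip',H)
E
```

```text
time_s: 2.45
tool_pos: [669.3, 108.7, 208.2]
orientation: [0.001, -0.0, 1.0, 0.001]
force: [-0.5, -1.1, -0.4]
gripper_width: 85.6
grasp_force: 0.0
2.45 [669.29592905 108.66956522 208.22583815] 0.00452019725558085
[278.74005127 228.2881012 ] [ 255  207   48   44 1644] 144.0
grip [670.09959389 108.95342478 158.        ]
```

View pics/w2.png

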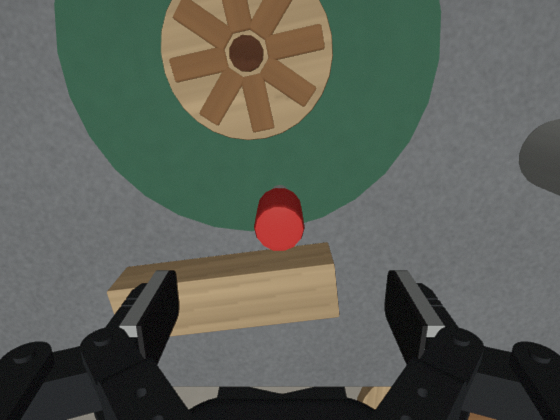

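The grip sits at (279,228), centred between the open fingers; descend straight down around it.

```bash
python3 -m creep '[{"angular":[0,0,0],"translation":[-0.002,0,0.075],"claw":1},{"angular":[0,0,0],"translation":[0,0,0.075],"claw":1},{"angular":[0,0,0],"translation":[0,0,0.075],"claw":1},{"angular":[0,0,0],"translation":[0,0,0],"claw":0.53},{"angular":[0,0,0],"translation":[0,0,0],"claw":0.53},{"angular":[0,0,0],"translation":[0,0,0],"claw":0.53},{"angular":[0,0,0],"translation":[0,0,0],"claw":0.53}]'
python3 - <<'E'
from h import *
im=cv2.imread('pics/w2.png')[:,:,::-1].copy()
s=manip.sense(); print(s['time_s'],s['tool_pos'],s['joints'].round(2)); s2=dict(s,tool_pos=np.array([669.3,108.7,208.2]),orientation=np.array([0,0,1.,0])); print('hub',wplane(s2,(246,52),104))
im=manip.read_camera('wrist'); cv2.imwrite('pics/w3.png',im[:,:,::-1])
c,st,t=redtop(im); print(c,st,t,wplane(s,c,158))
it=manip.read_camera('top'); print(blobs(it,'white',BOX['top']),blobs(it,'red',BOX['top']))
E
```

```text
time_s: 3.38
tool_pos: [671.0, 107.3, 118.7]
orientation: [0.001, 0.0, 1.0, 0.0]
force: [-0.0, 0.1, -0.8]
gripper_width: 45.3
grasp_force: 0.0
3.375 [670.95128731 107.261286   118.74226957] [-0.4   0.46  0.27  1.52 -0.13  1.18  1.46]
hub [571.61541584  87.92773078 104.        ]
[281.03851318 325.23721313] [ 241  292   81   67 4196] 157.0 [669.88108067 108.92009199 158.        ]
[(72, [267.68, 236.21], [265, 229, 7, 15])] []
```

View pics/w3.png

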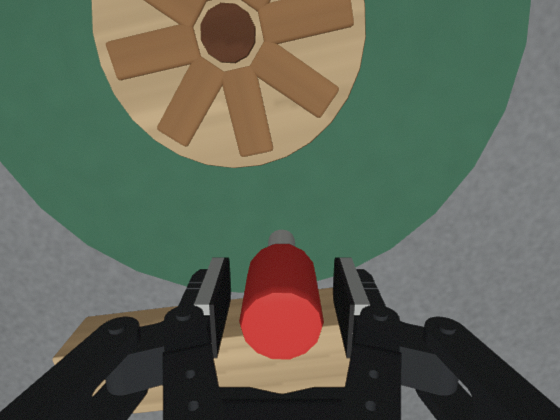

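The grip at (281,325) is caged between the half-closed fingers with about 7 mm of clearance each side. Next: work out the push arc, clockwise.

```bash
cat >> h.py <<'E'
HUB=np.array([571.6,87.9])
def arc(p0,phis,r=100):
    "rows of tool translation (tool x=-X,y=Y) from commanded p0 along angles"
    c=np.array(p0,float)[:2]
    for f in phis:
        d=HUB+r*np.array([np.cos(f),np.sin(f)])-c; t=np.round(d*[-1,1]/400,3); c=c+t*400*[-1,1]
        print(f"{f:.3f} [{t[0]},{t[1]},0]")
    print('end',c)
E
python3 - <<'E'
from h import *
arc(HUB+100*np.array([np.cos(.2),np.sin(.2)]),.2-np.cumsum([.03,.06,.09,.115,.135,.14,.14,.14,.14,.14]))
E
```

```text
0.170 [-0.001,-0.007,0]
0.110 [-0.002,-0.015,0]
0.020 [-0.002,-0.023,0]
-0.095 [0.001,-0.028,0]
-0.230 [0.006,-0.034,0]
-0.370 [0.01,-0.033,0]
-0.510 [0.015,-0.032,0]
-0.650 [0.019,-0.029,0]
-0.790 [0.023,-0.026,0]
-0.930 [0.027,-0.023,0]
end [631.20665778   7.76693308]
```

```bash
python3 -m creep '[{"angular":[0,0,0],"translation":[-0.001,-0.007,0],"claw":0.53},{"angular":[0,0,0],"translation":[-0.002,-0.015,0],"claw":0.53},{"angular":[0,0,0],"translation":[-0.002,-0.023,0],"claw":0.53},{"angular":[0,0,0],"translation":[0.001,-0.028,0],"claw":0.53},{"angular":[0,0,0],"translation":[0.006,-0.034,0],"claw":0.53},{"angular":[0,0,0],"translation":[0.01,-0.033,0],"claw":0.53},{"angular":[0,0,0],"translation":[0.015,-0.032,0],"claw":1},{"angular":[0,0,0],"translation":[0.019,-0.029,0],"claw":1},{"angular":[0,0,0],"translation":[0.023,-0.026,0],"claw":1},{"angular":[0,0,0],"translation":[0.027,-0.023,0],"claw":1}]'
cat >> h.py <<'E'
def look(save):
    s=manip.sense(); im=manip.read_camera('wrist'); cv2.imwrite(f'pics/{save}.png',im[:,:,::-1])
    r=redtop(im); g=wplane(s,r[0],158)[:2]; v=g-HUB; tp=s['tool_pos']; w=tp[:2]-HUB
    d=dict(t=s['time_s'],phi=np.arctan2(v[1],v[0]),r=np.hypot(*v),tphi=np.arctan2(w[1],w[0]),tr=np.hypot(*w),tool=tp.round(1),err=(g-tp[:2]).round(1),n=r[1].tolist())
    print(d,s['gripper_width'].round(1)); return d
E
python3 - <<'E'
from h import *
look('c1')
E
```

```text
time_s: 4.72
tool_pos: [631.0, 6.6, 117.4]
orientation: [0.0, 0.0, 1.0, 0.0]
force: [-0.5, 0.2, 0.6]
gripper_width: 85.4
grasp_force: 0.0Traceback (most recent call last):
  File "<stdin>", line 2, in <module>
  File "h.py", line 45, in look
    print(d,s['gripper_width'].round(1)); return d
            ^^^^^^^^^^^^^^^^^^^^^^^^
AttributeError: 'float' object has no attribute 'round'
```

```bash
sed -i "s/s\['gripper_width'\].round(1)/round(float(s['gripper_width']),1)/" h.py; python3 - <<'E'
from h import *
im=cv2.imread('pics/c1.png')[:,:,::-1].copy(); r=redtop(im)
s=dict(tool_pos=np.array([631,6.6,117.4]),orientation=np.array([0,0,1.,0])); g=wplane(s,r[0],158)[:2];v=g-HUB;print(r[1],g,np.hypot(*v),np.arctan2(v[1],v[0]))
look('c2')
E
```

```text
[ 251  310   80   67 4133] [636.5020348   11.63212567] 100.14520845006086 -0.8657366457860621
{'t': 4.775, 'phi': np.float64(-0.9211741628444853), 'r': np.float64(100.1068934300847), 'tphi': np.float64(-0.9616375882414332), 'tr': np.float64(101.39555771593356), 'tool': array([629.6,   4.7, 117.4]), 'err': array([2.5, 3.4]), 'n': [247, 303, 80, 68, 4218]} 85.5
```

```bash
cat >> h.py <<'E'
def plan(p0,phi,w,a,n=12):
    t=np.arange(1,n+1)/8; arc(p0,phi-(w*t-a*t*t/2))
E
python3 -c "
from h import *
plan((632,7.4),-.974,1.05,.13)"
```

```text
-1.104 [0.039,-0.022,0]
-1.232 [0.029,-0.013,0]
-1.359 [0.03,-0.008,0]
-1.483 [0.031,-0.005,0]
-1.605 [0.031,-0.001,0]
-1.725 [0.029,0.003,0]
-1.843 [0.029,0.006,0]
-1.959 [0.028,0.01,0]
-2.073 [0.025,0.012,0]
-2.185 [0.024,0.015,0]
-2.295 [0.022,0.017,0]
-2.403 [0.019,0.019,0]
end [497.6  20.6]
```

```bash
python3 -m creep '[{"angular":[0,0,0],"translation":[0.039,-0.022,0],"claw":1},{"angular":[0,0,0],"translation":[0.029,-0.013,0],"claw":1},{"angular":[0,0,0],"translation":[0.03,-0.008,0],"claw":1},{"angular":[0,0,0],"translation":[0.031,-0.005,0],"claw":1},{"angular":[0,0,0],"translation":[0.031,-0.001,0],"claw":1},{"angular":[0,0,0],"translation":[0.029,0.003,0],"claw":1},{"angular":[0,0,0],"translation":[0.029,0.006,0],"claw":1},{"angular":[0,0,0],"translation":[0.028,0.01,0],"claw":1},{"angular":[0,0,0],"translation":[0.025,0.012,0],"claw":1},{"angular":[0,0,0],"translation":[0.024,0.015,0],"claw":1},{"angular":[0,0,0],"translation":[0.022,0.017,0],"claw":1},{"angular":[0,0,0],"translation":[0.019,0.019,0],"claw":1}]'
python3 - <<'E'
from h import *
d=look('c3'); print((d['phi']+.9212)/(d['t']-4.775))
E
```

```text
time_s: 6.32
tool_pos: [496.8, 21.1, 117.3]
orientation: [0.0, 0.0, 1.0, 0.0]
force: [0.2, -0.5, 0.1]
gripper_width: 85.6
grasp_force: 0.0
{'t': 6.325, 'phi': np.float64(-2.531575805315823), 'r': np.float64(99.45084289404241), 'tphi': np.float64(-2.4122525927691414), 'tr': np.float64(100.2542250036119), 'tool': array([496.8,  21.1, 117.3]), 'err': array([-6.8,  9.8]), 'n': [264, 279, 83, 70, 4496]} 85.6
-1.0389521324618214
```

```bash
python3 -c "
from h import *
plan((497.2,20.8),-2.583,.97,.1)"
```

```text
-2.703 [0.04,0.062,0]
-2.822 [0.011,0.027,0]
-2.940 [0.008,0.029,0]
-3.056 [0.004,0.028,0]
-3.170 [0.001,0.029,0]
-3.282 [-0.002,0.028,0]
-3.393 [-0.006,0.027,0]
-3.503 [-0.008,0.026,0]
-3.611 [-0.011,0.025,0]
-3.717 [-0.013,0.023,0]
-3.822 [-0.016,0.021,0]
-3.926 [-0.017,0.019,0]
end [500.8 158.4]
```

```bash
python3 -m creep '[{"angular":[0,0,0],"translation":[0.03,0.047,0],"claw":1},{"angular":[0,0,0],"translation":[0.021,0.042,0],"claw":1},{"angular":[0,0,0],"translation":[0.008,0.029,0],"claw":1},{"angular":[0,0,0],"translation":[0.004,0.028,0],"claw":1},{"angular":[0,0,0],"translation":[0.001,0.029,0],"claw":1},{"angular":[0,0,0],"translation":[-0.002,0.028,0],"claw":1},{"angular":[0,0,0],"translation":[-0.006,0.027,0],"claw":1},{"angular":[0,0,0],"translation":[-0.008,0.026,0],"claw":1},{"angular":[0,0,0],"translation":[-0.011,0.025,0],"claw":1},{"angular":[0,0,0],"translation":[-0.013,0.023,0],"claw":1},{"angular":[0,0,0],"translation":[-0.016,0.021,0],"claw":1},{"angular":[0,0,0],"translation":[-0.017,0.019,0],"claw":1}]'
python3 - <<'E'
from h import *
d=look('c4'); print((d['phi']-2*np.pi+2.5316)/(d['t']-6.325))
E
```

```text
time_s: 7.88
tool_pos: [501.6, 158.6, 117.3]
orientation: [0.0, 0.0, 1.0, 0.0]
force: [-0.1, 0.0, -0.2]
gripper_width: 85.8
grasp_force: 0.0
{'t': 7.875, 'phi': np.float64(2.3488891639713816), 'r': np.float64(99.81564383827876), 'tphi': np.float64(2.350890224911196), 'tr': np.float64(99.48487883030566), 'tool': array([501.6, 158.6, 117.3]), 'err': array([-0.1,  0.4]), 'n': [237, 296, 81, 69, 4287]} 85.8
-0.9049652536827127
```

```bash
python3 -c "
from h import *
plan((501.2,158.5),2.307,.835,.08)"
```

```text
2.203 [-0.028,0.025,0]
2.101 [-0.022,0.014,0]
1.999 [-0.022,0.012,0]
1.899 [-0.023,0.009,0]
1.801 [-0.024,0.007,0]
1.703 [-0.024,0.004,0]
1.607 [-0.024,0.002,0]
1.512 [-0.024,0.0,0]
1.418 [-0.023,-0.002,0]
1.326 [-0.023,-0.005,0]
1.235 [-0.021,-0.007,0]
1.145 [-0.021,-0.008,0]
end [612.8 178.9]
```

```bash
python3 -m creep '[{"angular":[0,0,0],"translation":[-0.028,0.025,0],"claw":1},{"angular":[0,0,0],"translation":[-0.022,0.014,0],"claw":1},{"angular":[0,0,0],"translation":[-0.022,0.012,0],"claw":1},{"angular":[0,0,0],"translation":[-0.023,0.009,0],"claw":1},{"angular":[0,0,0],"translation":[-0.024,0.007,0],"claw":1},{"angular":[0,0,0],"translation":[-0.024,0.004,0],"claw":1},{"angular":[0,0,0],"translation":[-0.024,0.002,0],"claw":1},{"angular":[0,0,0],"translation":[-0.024,0,0],"claw":1},{"angular":[0,0,0],"translation":[-0.023,-0.002,0],"claw":1},{"angular":[0,0,0],"translation":[-0.023,-0.005,0],"claw":1},{"angular":[0,0,0],"translation":[-0.021,-0.007,0],"claw":1},{"angular":[0,0,0],"translation":[-0.021,-0.008,0],"claw":1}]'
python3 - <<'E'
from h import *
d=look('c5'); w=(d['phi']-2.3489)/(d['t']-7.875); print(w)
wn=-w-.075*.825; plan((612.8,178.9),d['phi']-.05*wn,wn,.075)
E
```

```text
time_s: 9.43
tool_pos: [613.2, 178.1, 117.3]
orientation: [0.0, 0.0, 1.0, -0.0]
force: [0.4, -0.5, 0.6]
gripper_width: 85.4
grasp_force: 0.0
{'t': 9.425, 'phi': np.float64(1.144080292187006), 'r': np.float64(100.44369160725417), 'tphi': np.float64(1.1382265203332813), 'tr': np.float64(99.30901094602254), 'tool': array([613.2, 178.1, 117.3]), 'err': array([-0.1,  1.3]), 'n': [240, 297, 81, 67, 4266]} 85.4
-0.7773030372987055
1.019 [-0.028,-0.015,0]
0.932 [-0.018,-0.012,0]
0.845 [-0.017,-0.013,0]
0.760 [-0.015,-0.015,0]
0.676 [-0.014,-0.016,0]
0.593 [-0.012,-0.017,0]
0.511 [-0.011,-0.017,0]
0.430 [-0.009,-0.018,0]
0.351 [-0.008,-0.019,0]
0.273 [-0.006,-0.018,0]
0.195 [-0.004,-0.019,0]
0.120 [-0.003,-0.019,0]
end [670.8  99.7]
```

```bash
python3 -m creep '[{"angular":[0,0,0],"translation":[-0.028,-0.015,0],"claw":1},{"angular":[0,0,0],"translation":[-0.018,-0.012,0],"claw":1},{"angular":[0,0,0],"translation":[-0.017,-0.013,0],"claw":1},{"angular":[0,0,0],"translation":[-0.015,-0.015,0],"claw":1},{"angular":[0,0,0],"translation":[-0.014,-0.016,0],"claw":1},{"angular":[0,0,0],"translation":[-0.012,-0.017,0],"claw":1},{"angular":[0,0,0],"translation":[-0.011,-0.017,0],"claw":1},{"angular":[0,0,0],"translation":[-0.009,-0.018,0],"claw":1},{"angular":[0,0,0],"translation":[-0.008,-0.019,0],"claw":1},{"angular":[0,0,0],"translation":[-0.006,-0.018,0],"claw":1},{"angular":[0,0,0],"translation":[-0.004,-0.019,0],"claw":1},{"angular":[0,0,0],"translation":[-0.003,-0.019,0],"claw":1}]'
python3 - <<'E'
from h import *
d=look('c6'); w=(d['phi']-1.14408)/(d['t']-9.425); print(w)
wn=-w-.065*.825; plan((670.8,99.7),d['phi']-.05*wn,wn,.065)
E
```

```text
time_s: 10.98
tool_pos: [670.7, 98.6, 117.3]
orientation: [-0.0, 0.0, 1.0, 0.0]
force: [0.6, -0.5, -0.0]
gripper_width: 85.6
grasp_force: 0.0
{'t': 10.975, 'phi': np.float64(0.11318736167234471), 'r': np.float64(100.47571394670457), 'tphi': np.float64(0.10792026413872703), 'tr': np.float64(99.63184178138614), 'tool': array([670.7,  98.6, 117.3]), 'err': array([0.8, 0.6]), 'n': [238, 299, 81, 68, 4230]} 85.6
-0.66509202472752
0.007 [-0.002,-0.028,0]
-0.068 [0.001,-0.019,0]
-0.142 [0.002,-0.018,0]
-0.215 [0.003,-0.018,0]
-0.287 [0.004,-0.017,0]
-0.358 [0.006,-0.017,0]
-0.428 [0.007,-0.016,0]
-0.496 [0.007,-0.016,0]
-0.564 [0.009,-0.014,0]
-0.631 [0.009,-0.014,0]
-0.697 [0.01,-0.013,0]
-0.761 [0.011,-0.012,0]
end [644.   18.9]
```

```bash
python3 -m creep '[{"angular":[0,0,0],"translation":[-0.002,-0.028,0],"claw":1},{"angular":[0,0,0],"translation":[0.001,-0.019,0],"claw":1},{"angular":[0,0,0],"translation":[0.002,-0.018,0],"claw":1},{"angular":[0,0,0],"translation":[0.003,-0.018,0],"claw":1},{"angular":[0,0,0],"translation":[0.004,-0.017,0],"claw":1},{"angular":[0,0,0],"translation":[0.006,-0.017,0],"claw":1},{"angular":[0,0,0],"translation":[0.007,-0.016,0],"claw":1},{"angular":[0,0,0],"translation":[0.007,-0.016,0],"claw":1},{"angular":[0,0,0],"translation":[0.009,-0.014,0],"claw":1},{"angular":[0,0,0],"translation":[0.009,-0.014,0],"claw":1},{"angular":[0,0,0],"translation":[0.01,-0.013,0],"claw":1},{"angular":[0,0,0],"translation":[0.011,-0.012,0],"claw":1}]'
python3 - <<'E'
from h import *
d=look('c7'); w=(d['phi']-.11319)/(d['t']-10.975); print(w)
wn=-w-.06*.825; print(wn); plan((644,18.9),d['phi']-.05*wn,wn,.06,7)
f=d['phi']-.05*wn-(wn*.875-.03*.875**2); print(f)
arc(HUB+100*np.array([np.cos(f),np.sin(f)]),f-np.cumsum([.05,.035,.02,.01,0]))
E
```

```text
time_s: 12.52
tool_pos: [643.5, 18.1, 117.3]
orientation: [0.0, 0.0, 1.0, 0.0]
force: [-0.3, -0.2, -0.2]
gripper_width: 85.4
grasp_force: 0.0
{'t': 12.525, 'phi': np.float64(-0.7641365735648398), 'r': np.float64(100.18319379875498), 'tphi': np.float64(-0.7710395919899309), 'tr': np.float64(100.18910866149446), 'tool': array([643.5,  18.1, 117.3]), 'err': array([0.5, 0.5]), 'n': [237, 298, 82, 68, 4291]} 85.4
-0.5660171442353803
0.5165171442353803
-0.854 [0.017,-0.016,0]
-0.917 [0.012,-0.01,0]
-0.979 [0.013,-0.009,0]
-1.041 [0.013,-0.008,0]
-1.101 [0.013,-0.007,0]
-1.160 [0.013,-0.007,0]
-1.219 [0.014,-0.005,0]
end [606.   -5.9]
-1.2189461819825667
-1.269 [0.012,-0.004,0]
-1.304 [0.008,-0.002,0]
-1.324 [0.005,-0.002,0]
-1.334 [0.002,-0.0,0]
-1.334 [0.0,-0.0,0]
end [595.26351951  -9.17366949]
```

```bash
python3 -m creep '[{"angular":[0,0,0],"translation":[0.017,-0.016,0],"claw":0.7},{"angular":[0,0,0],"translation":[0.012,-0.01,0],"claw":0.5},{"angular":[0,0,0],"translation":[0.013,-0.009,0],"claw":0.42},{"angular":[0,0,0],"translation":[0.013,-0.008,0],"claw":0.38},{"angular":[0,0,0],"translation":[0.013,-0.007,0],"claw":0.34},{"angular":[0,0,0],"translation":[0.013,-0.007,0],"claw":0.3},{"angular":[0,0,0],"translation":[0.014,-0.005,0],"claw":0.25},{"angular":[0,0,0],"translation":[0.012,-0.004,0],"claw":0.25},{"angular":[0,0,0],"translation":[0.008,-0.002,0],"claw":0.25},{"angular":[0,0,0],"translation":[0.005,-0.002,0],"claw":0.25},{"angular":[0,0,0],"translation":[0.002,0,0],"claw":0.25},{"angular":[0,0,0],"translation":[0,0,0],"claw":0.25}]' 20
python3 - <<'E'
from h import *
d=look('c8'); print(manip.sense()['grasp_force'])
E
```

```text
time_s: 14.08
tool_pos: [595.2, -9.8, 117.6]
orientation: [0.0, 0.0, 1.0, -0.0]
force: [3.3, -1.4, 2.0]
gripper_width: 29.1
grasp_force: 20.4
{'t': 14.075, 'phi': np.float64(-1.2871186731085402), 'r': np.float64(99.847513982843), 'tphi': np.float64(-1.3334694700768632), 'tr': np.float64(100.48761250540666), 'tool': array([595.2,  -9.8, 117.6]), 'err': array([4.3, 1.8]), 'n': [242, 307, 80, 67, 4105]} 29.1
20.45715183019638
```

Gripped with 20 N. Hold still for a second, then open slowly.

```bash
python3 -m creep '[{"angular":[0,0,0],"translation":[0,0,0],"claw":0.25},{"angular":[0,0,0],"translation":[0,0,0],"claw":0.25},{"angular":[0,0,0],"translation":[0,0,0],"claw":0.25},{"angular":[0,0,0],"translation":[0,0,0],"claw":0.25},{"angular":[0,0,0],"translation":[0,0,0],"claw":0.25},{"angular":[0,0,0],"translation":[0,0,0],"claw":0.25},{"angular":[0,0,0],"translation":[0,0,0],"claw":0.25},{"angular":[0,0,0],"translation":[0,0,0],"claw":0.25}]'
python3 - <<'E'
from h import *
look('c9')
E
python3 -m creep '[{"angular":[0,0,0],"translation":[0,0,0],"claw":0.38},{"angular":[0,0,0],"translation":[0,0,0],"claw":0.45},{"angular":[0,0,0],"translation":[0,0,0],"claw":0.6},{"angular":[0,0,0],"translation":[0,0,0],"claw":0.8},{"angular":[0,0,0],"translation":[0,0,0],"claw":1},{"angular":[0,0,0],"translation":[0,0,0],"claw":1},{"angular":[0,0,0],"translation":[0,0,0],"claw":1},{"angular":[0,0,0],"translation":[0,0,0],"claw":1}]'
python3 - <<'E'
from h import *
look('c10')
E
python3 -m creep '[{"angular":[0,0,0],"translation":[0,0,0],"claw":1},{"angular":[0,0,0],"translation":[0,0,0],"claw":1},{"angular":[0,0,0],"translation":[0,0,0],"claw":1},{"angular":[0,0,0],"translation":[0,0,0],"claw":1}]' >/dev/null
python3 - <<'E'
from h import *
look('c11')
E
```

```text
time_s: 15.12
tool_pos: [595.2, -9.8, 117.6]
orientation: [0.0, 0.0, 1.0, -0.0]
force: [4.0, -2.7, 5.2]
gripper_width: 29.6
grasp_force: 20.6
{'t': 15.125, 'phi': np.float64(-1.2871928777447215), 'r': np.float64(99.84979858584595), 'tphi': np.float64(-1.3336706289486466), 'tr': np.float64(100.46938833443399), 'tool': array([595.2,  -9.8, 117.6]), 'err': array([4.3, 1.8]), 'n': [242, 307, 80, 67, 4101]} 29.6
time_s: 16.18
tool_pos: [594.9, -9.6, 117.4]
orientation: [0.0, 0.0, 1.0, 0.0]
force: [-0.0, 0.6, -0.2]
gripper_width: 85.4
grasp_force: 0.0
{'t': 16.175, 'phi': np.float64(-1.2863081001168633), 'r': np.float64(99.84871499501794), 'tphi': np.float64(-1.335775038826749), 'tr': np.float64(100.24418156689813), 'tool': array([594.9,  -9.6, 117.4]), 'err': array([4.7, 1.7]), 'n': [241, 309, 80, 66, 4100]} 85.4
{'t': 16.725, 'phi': np.float64(-1.2864361771688018), 'r': np.float64(99.82980225421066), 'tphi': np.float64(-1.335809923718351), 'tr': np.float64(100.21935930127128), 'tool': array([594.9,  -9.6, 117.3]), 'err': array([4.7, 1.6]), 'n': [241, 309, 80, 66, 4103]} 85.5
```

The wheel stands still (angle constant to 0.0002 rad over 0.55 s) and the open fingers are clear of it.

```bash
python3 -c "
from rig import manip
print(manip.sign_off())"
```

```text
the job is handed in; nothing more can be done
None
```

I pushed the wheel clockwise to about 1.1 rad/s and followed the coasting grip for nearly 8 s. I then caught it with a 20 N grip, stopped it and released it; it was standing still with the fingers clear when I handed the job in at about 16.8 s (no verdict was returned, and I took no closing check of the bystanders).

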